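# Press the reducer ring flush into the router table

### The arm

A 7-joint arm with a two-finger parallel gripper is mounted at the origin on the work surface. World frame = base frame: x ahead of the robot, y to its left, z up, the work surface at z = 0. Lengths are in m, angles in rad, forces in N, time in s.
With the tool pointing down it reaches from about 0.4 to 0.85 m from the base axis. Payload 10.4 kg.
Tool frame: the origin (TCP) lies midway between the tips of the shut fingers; the grasp point (between the pads) lies 19 mm behind it (grip_point_offset is the distance from the TCP to the grasp point, in m); y points along the fingers, z is the direction in which the jaws open and shut, and the axes are right-handed (so a half turn about y gives the same grasp; the last joint's range is limited). The gripper opens to 85 mm and grips with 20 to 120 N. Pads are 22 mm wide; open, the fingers measure 114 mm over their backs; the gripper's body (76 mm by 85 mm) begins 54 mm behind the grasp point. The pads swing forward as they close: fully open they stand 13 mm farther back than shut.
Start: joints at [-1.311, 0.332, -0.065, 1.46, 0.022, 1.35, -0.088], TCP at [0.174, 0.6, 0.231] pointing down, gripper open.
Joint ranges: [-2.6, 2.6], [-0.5, 2.12], [-1.47, 1.34], [0.16, 2.42], [-1.27, 4.41], [0.06, 2.06], [-2.6, 2.6]. Speed limits (rad/s): [2.22, 2.22, 2.79, 2.79, 3.14, 3.14, 3.14].

### API

Orientations are given as a unit quaternion [x, y, z, w].
In Python, from workcell import * gives the robot as it stands.
- The arm moves only by the tool send_rows, never from a script. Its argument "motion" is a list of rows, each a list of 7 numbers: the opening in per cent of the stroke, from 0 (shut) to 100 (fully open), then the shift along the tool's x, y, z in m, then the turn, a rotation vector about the tool's x, y, z in rad. In form: [[claw, tx, ty, tz, ax, ay, az], ...]. A call has 1 to 10 rows; each row is the pose to reach, as a shift and turn from the pose commanded when the call began, along the tool's axes at that moment; what a row does not reach only later rows make up. A row lasts 1/12 s, in which the tool goes at most 41.7 mm and 7.16 degrees, less where a joint would pass 70% of its speed; a pose out of reach is approached as far as the arm can. A call with a gripper value outside its range is refused whole. The fingers move at their own pace and stop on an object; "squeeze" is the grip in N (left out, the last holds). Time passes only in rows, so rows that repeat a pose let the fingers close. It gives the time, the measured TCP pose, the force and the opening at its end, in the units of the state.
- get_obs(): the state, without advancing time (a new reading comes with each control period).
- camera(name): name is "scene" or "top" or "wrist"; returns a dict with "pixels" (384x512x3 uint8, red, green, blue), "range_z" (384x512 float32, m along the optical axis (not along the pixel's ray), 0 where there is no reading), "fovy" (degrees; the focal length in pixels is half the picture's height over the tangent of half this angle, whatever the lens; pixels are square), "cx", "cy" (the principal point, pixels), "view" (4x4, takes a point from world to camera coordinates); the wrist camera has in their place "T_tool_cam" (4x4, takes a point from camera to tool coordinates, whose origin is the TCP and whose axes are the tool frame's). Camera axes: x right, y down, z forward; pixel columns grow to the right and rows downward; lengths in m; the calibration is good to about 2 mm. A picture is of the moment at which its call begins: read the wrist's pose just before it.
- hand_in(): hands the job in, once; it reports no verdict.
The state is a dict: "clock": time; "joint_pos": joint angles; "joint_velocities": joint speeds; "tau": joint torques, N m; "position": TCP position; "ee_rot": TCP orientation; "ft_force": force on the tool from outside, world axes, zero at the start; "torque": the same for the moment, N m; "grip_width": opening from 0.0 (shut) to 1.0 (fully open).
Only numpy, scipy, OpenCV 4.12 (cv2) and the standard library are available. Lean on these libraries where they do the work, as an engineer would, in place of code of your own. Each camera call takes 0.05 s, during which the arm holds its last target.

### The job

A small straight bit is in the router, wound down below the table. Take the insert ring with the smallest hole of the three on the bench, lay it in the round opening of the router table's plate and press it down past the spring catches until it is fully home, flush with the plate and level all round. Let go of it, and leave the other two rings and the hand tools around them where they lie.

Things in the scene. Friction and masses are not known exactly. Their poses are not given: they have to be found in the camera images.
- ring_small: the ring to fit: black plastic insert ring, flat round disc 60 mm in outer diameter and 9 mm thick, with a plain round hole of 18 mm through its middle; upper and lower outer edges bevelled alike (1.8 mm in, 2.5 mm high), so either face may lie up; 34 g; lies flat on the bench. Origin: centre of its underside, z is the ring's axis
- ring_small_top (a point): centre of the upper face of ring_small, 9 mm above its origin on the ring's axis
- ring_medium: not to be used: black plastic insert ring, flat round disc 60 mm in outer diameter and 9 mm thick, with a plain round hole of 32 mm through its middle; upper and lower outer edges bevelled alike (1.8 mm in, 2.5 mm high), so either face may lie up; 27 g; lies flat on the bench. Origin: centre of its underside, z is the ring's axis
- ring_large: not to be used: black plastic insert ring, flat round disc 60 mm in outer diameter and 9 mm thick, with a plain round hole of 44 mm through its middle; upper and lower outer edges bevelled alike (1.8 mm in, 2.5 mm high), so either face may lie up; 18 g; lies flat on the bench. Origin: centre of its underside, z is the ring's axis
- opening (a point): centre of the round opening in the router table's aluminium plate (298 x 229 mm), at the level of the plate's upper face, 80 mm above the bench. z up, x along the table's length. The opening is 62 mm wide and 9 mm deep. The fingers find no room beside a 60 mm ring in it: the ring is laid in while held by the upper part of its edge
- ledge (a point): centre of the opening at the level of the fixed ledge that carries the ring, 9 mm below the plate's upper face. The ledge is 6 mm wide; inside it the opening (50 mm) goes on down to the router, whose bit ends about 20 mm below the plate
- catch_ball (a point): one of three sprung steel balls, 6 mm thick, 120 degrees apart, that stand 2 mm out of the opening's wall half way down. A ring laid in rests on them 2 to 5 mm proud of the plate, perhaps tilted a little. About 10 to 20 N in all, pressed straight down on the ring or at one side after another, takes it past them onto the ledge, where they hold it
- fence (a point): upper edge of the fence's face, 69 mm above the plate and straight across from the opening's centre, 118 mm from it on the +y side. The fence runs along the whole table in x. The table's white top, 500 x 420 mm, is level with the plate and centred on the opening; a push block, 86 mm high, stands on its +x end and a brush lies on its -x end
- pencil: pencil, 150 mm long, 8 mm thick, lying on the bench among the rings; origin under its middle, x along it
- collet_wrench: steel open-ended wrench, 190 mm long, lying on the bench; origin underneath, x along it
- try_square: try square, wooden stock 110 x 22 x 18 mm with a thin steel blade 160 mm long; origin under the middle of the stock, blade to +x
- tape_measure: black tape measure standing on its edge, 68 x 34 x 66 mm; origin under its middle

How it is judged:
At the end, for the whole second after the job is handed in: the ring with the smallest hole lies at rest in the opening, centred within 3 mm, its upper face within 1.5 mm of flush with the plate and level within 2 degrees (z of each of ring_small_top, ring_small in the frame of opening below 0.0015 m and z of ring_small in the frame of opening above -0.011 m and horizontal distance between ring_small and opening below 0.003 m and angle between the z axis of ring_small and the z axis of opening, either way round below 0.035 rad and linear speed of ring_small below 0.01 m/s); the robot touches nothing.
It fails at once if another ring is moved by more than 3 cm (distance of any of ring_medium, ring_large from where it was at the start of the episode above 0.03 m).
It fails at once if a hand tool (pencil, wrench, square, tape measure) is moved by more than 5 cm (distance of any of pencil, collet_wrench, try_square, tape_measure from where it was at the start of the episode above 0.05 m).
It also fails if it takes over 54 s, if anything falls off the work surface, if the arm or the gripper's body presses on something with over 40 N, if the wrist force passes 120 N, or if a joint passes its speed limit or range.

## Working session

There is one attempt and no reset: what is moved stays moved. The work goes in short steps, Python scripts to look and compute and a tool call to move; the robot and the scene stay as the last step left them, time stands still between calls to the robot, and variables do not carry over. Pictures are saved under pics/ and viewed, and the job is handed in when it is done.

Besides the shell and the picture viewer there is one more tool, called after "Emit:" as name(argument=value, ...), one argument or row to a line, values as JSON. send_rows: Moves the arm, as the interface text tells. Its arguments: {"type":"object","properties":{"motion":{"type":"array"},"squeeze":{"type":"number"}},"required":["motion"]}

```bash
mkdir -p pics
cat > h.py <<'E'
from workcell import *
import numpy as np, cv2
from scipy.spatial.transform import Rotation as R
def K(c):
    f=c["pixels"].shape[0]/2/np.tan(np.radians(c["fovy"])/2); return f,c["cx"],c["cy"]
def toolT(o):
    T=np.eye(4);T[:3,:3]=R.from_quat(o["ee_rot"]).as_matrix();T[:3,3]=o["position"];return T
def camw(c,o=None):
    return np.linalg.inv(c["view"]) if "view" in c else toolT(o)@c["T_tool_cam"]
def ray(c,T,u,v,z):
    f,cx,cy=K(c); d=T[:3,:3]@np.array([(u-cx)/f,(v-cy)/f,1]); p=T[:3,3]; return p+d*(z-p[2])/d[2]
def cloud(c,T):
    f,cx,cy=K(c); r=c["range_z"]; v,u=np.mgrid[:r.shape[0],:r.shape[1]]
    P=np.stack([(u-cx)/f*r,(v-cy)/f*r,r],-1); W=P@T[:3,:3].T+T[:3,3]; W[r==0]=np.nan; return W
def save(n,im): cv2.imwrite(f"pics/{n}.png",im[...,::-1])
E
python3 - <<'E'
from h import *
o=get_obs();print(o)
import pickle
d={}
for n in("scene","top","wrist"):
    c=camera(n);d[n]=c;save(n+"0",c["pixels"]);print(n,c["fovy"],c["cx"],c["cy"],c.get("T_tool_cam"))
d["o"]=o
pickle.dump(d,open("d0.pkl","wb"))
E
```

```text
{'clock': 0.0, 'joint_pos': array([-1.31058729,  0.33285303, -0.06470638,  1.46095371,  0.02156923,
        1.34988863, -0.08852012]), 'joint_velocities': array([-0.00056276, -0.00139031, -0.00198255, -0.00097293,  0.00035713,
       -0.00123579,  0.00031673]), 'tau': array([ 2.38520588e-04, -6.25443077e+01,  4.97620110e-02, -3.91622257e+01,
        1.64012419e-02,  9.57601180e-03,  2.33903376e-05]), 'position': array([0.17429507, 0.59981132, 0.23052178]), 'ee_rot': array([ 0.70054367, -0.09971335,  0.09959675, -0.69955436]), 'ft_force': array([-0.11440862,  0.70352269,  0.37829565]), 'torque': array([-0.00958833, -0.07102418, -0.00324999]), 'grip_width': 1.001889815906824}
scene 46.832276074202696 257.60177828046983 188.96247060486678 None
top 47.087113853781624 258.2307897710303 194.43683510260942 None
wrist 63.99036961270006 258.0051404735522 194.21340592586395 [[ 5.77901261e-04  9.63109874e-01  2.69107852e-01 -6.86338481e-02]
 [ 8.71825920e-04 -2.69108280e-01  9.63109534e-01 -1.42567135e-01]
 [ 9.99999453e-01 -3.21967013e-04 -9.95182167e-04 -9.30989892e-05]
 [ 0.00000000e+00  0.00000000e+00  0.00000000e+00  1.00000000e+00]]
```

```bash
cd ; ls -a . pics
```

```text
.:
.
..
d0.pkl
h.py
pics

pics:
.
..
scene0.png
top0.png
wrist0.png
```

View pics/scene0.png

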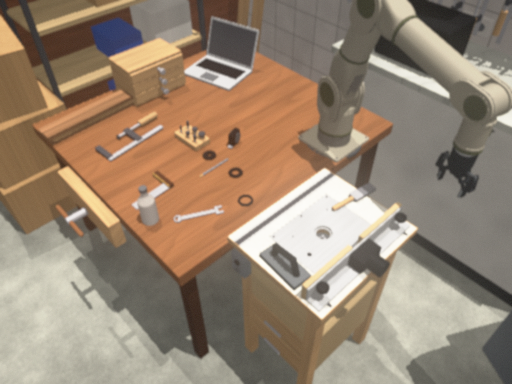

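View pics/top0.png

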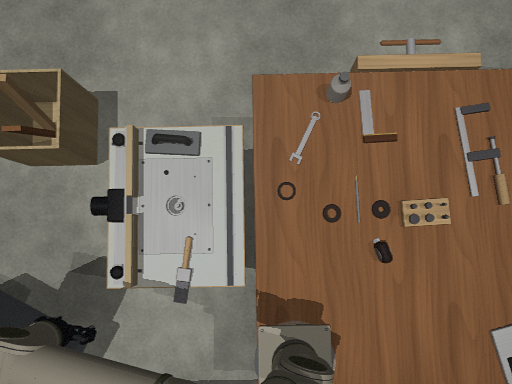

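View pics/wrist0.png

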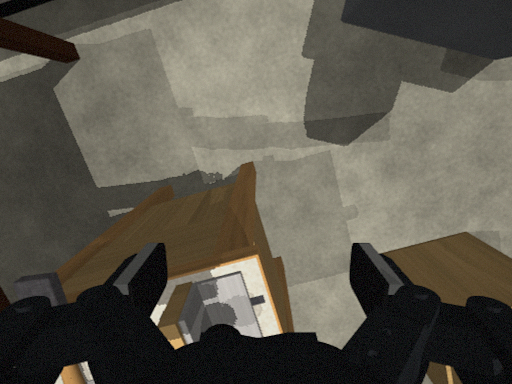

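The top view shows rings at about (287,191), which has the largest hole, (332,213), and (381,209), which looks smallest. The opening is near (176,205). The pencil is at (357,200), between the two right-hand rings. Next I'll measure these.

Run:
```python
from h import *
import pickle
d=pickle.load(open("d0.pkl","rb"))
c=d["top"];T=camw(c);print(T[:3,3].round(3)); im=c["pixels"];W=cloud(c,T)
for u,v in((287,191),(332,213),(381,209)):
    p=im[v-14:v+15,u-14:u+15].astype(int)
    m=(p.max(-1)<60).astype(np.uint8)
    cs,h=cv2.findContours(m,cv2.RETR_CCOMP,cv2.CHAIN_APPROX_NONE)
    for k,q in enumerate(cs):
        if len(q)<6: continue
        e=cv2.fitEllipse(q); x=ray(c,T,e[0][0]+u-14,e[0][1]+v-14,0.009); print((u,v),h[0][k][3],e, x.round(4),"d",np.mean(e[1])/K(c)[0]*(T[2,3]-.009))
for n,(u,v) in dict(opening=(176,205),plate=(150,180),penc0=(357,178),penc1=(358,222),bench=(310,260),fence=(131,205),blk=(172,140),brush=(187,250),tape=(383,251),tray=(425,212),wall=(440,62)).items(): print(n,W[v,u].round(4),ray(c,T,u,v,0.0).round(3))
t=cv2.resize(im[150:260,260:450],None,fx=4,fy=4,interpolation=cv2.INTER_CUBIC);save("rings",t)
t=cv2.resize(im[120:310,90:260],None,fx=4,fy=3.1,interpolation=cv2.INTER_CUBIC);save("table",t)
```

```text
[0.398 0.089 1.451]
(287, 191) -1 ((13.124608993530273, 13.55344295501709), (16.402080535888672, 17.35239028930664), 177.39683532714844) [0.5485 0.0118 0.009 ] d 0.05521779324858099
(287, 191) 0 ((13.220781326293945, 13.714506149291992), (14.283428192138672, 14.905587196350098), 101.57134246826172) [0.5479 0.0115 0.009 ] d 0.04774931964414512
(332, 213) -1 ((13.19334888458252, 13.747940063476562), (16.69170570373535, 17.285057067871094), 169.40040588378906) [ 0.4725 -0.1335  0.009 ] d 0.05558143309947127
(332, 213) 0 ((13.359463691711426, 13.720252990722656), (10.768256187438965, 11.306683540344238), 140.05062866210938) [ 0.4726 -0.1341  0.009 ] d 0.036111644711484425
(381, 209) -1 ((13.405594825744629, 13.810715675354004), (17.173391342163086, 17.616249084472656), 164.09498596191406) [ 0.4822 -0.2944  0.009 ] d 0.056911192067527594
(381, 209) 0 ((13.332840919494629, 13.84951114654541), (6.152973651885986, 7.138888835906982), 113.74510955810547) [ 0.4821 -0.2941  0.009 ] d 0.02174370673859541
opening [0.5046 0.3653 0.056 ] [0.509 0.376 0.   ]
plate [0.5833 0.4425 0.0794] [0.594 0.463 0.   ]
penc0 [ 0.587  -0.2252 -0.0047] [ 0.586 -0.224  0.   ]
penc1 [ 4.409e-01 -2.216e-01 -3.000e-04] [ 0.441 -0.222  0.   ]
bench [ 0.3206 -0.0604  0.0018] [ 0.32  -0.061  0.   ]
fence [0.5044 0.4968 0.096 ] [0.512 0.526 0.   ]
blk [0.6936 0.3584 0.1504] [0.728 0.39  0.   ]
brush [0.3631 0.3232 0.1002] [0.36  0.341 0.   ]
tape [ 0.3475 -0.2814  0.0655] [ 0.345 -0.299  0.   ]
tray [ 0.4681 -0.4326  0.0258] [ 0.469 -0.442  0.   ]
wall [ 0.9802 -0.5247 -0.009 ] [ 0.977 -0.521  0.   ]
```

View pics/rings.png

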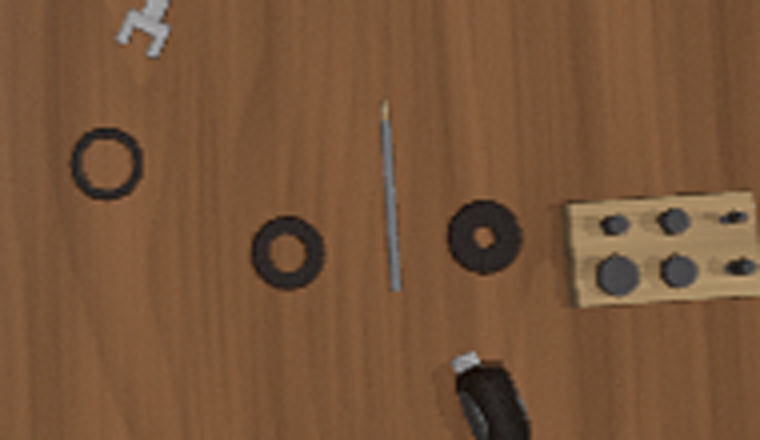

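View pics/table.png

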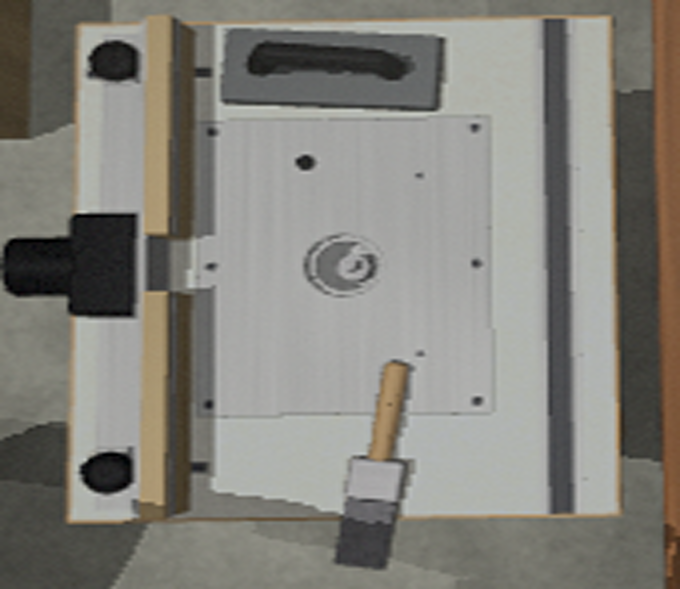

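The ring at about (0.482, -0.294) has the smallest hole, measured at 22 mm against 36 and 48. The opening is near (0.505, 0.365). Next I'll look at the tool axes, then move over the opening for a wrist view.

```bash
cat >> h.py <<'E'
def delta(tgt,jaw=None,down=True,o=None):
    """shift in tool axes and rotvec in tool axes to reach TCP tgt with tool y straight down, z(jaw) nearest given world dir"""
    o=o or get_obs();M=R.from_quat(o["ee_rot"]).as_matrix()
    s=M.T@(np.array(tgt)-o["position"])
    rv=np.zeros(3)
    if jaw is not None:
        z=np.array([jaw[0],jaw[1],0.]);z/=np.linalg.norm(z)
        y=np.array([0,0,-1.]); x=np.cross(y,z); N=np.stack([x,y,z],1)
        rv=R.from_matrix(M.T@N).as_rotvec()
    return s.round(4),rv.round(4)
E
python3 - <<'E'
from h import *
o=get_obs();print(R.from_quat(o["ee_rot"]).as_matrix().round(3))
for j in((1,0),(-1,0),(0,1),(0,-1)): print(j,delta((.5,.365,.23),j))
E
```

```text
[[ 0.96  -0.     0.279]
 [-0.279 -0.001  0.96 ]
 [ 0.    -1.    -0.001]]
(1, 0) (array([ 0.3783,  0.0009, -0.1347]), array([9.000e-04, 1.288e+00, 7.000e-04]))
(-1, 0) (array([ 0.3783,  0.0009, -0.1347]), array([ 8.0000e-04, -1.8536e+00, -9.0000e-04]))
(0, 1) (array([ 0.3783,  0.0009, -0.1347]), array([ 1.000e-03, -2.828e-01, -1.000e-04]))
(0, -1) (array([ 0.3783,  0.0009, -0.1347]), array([1.0000e-04, 2.8588e+00, 1.5000e-03]))
```

Emit:
send_rows(
  motion=[
    [100,0.378,0.01,-0.135,0,1.288,0],
    [100,0.378,0.01,-0.135,0,1.288,0],
    [100,0.378,0.01,-0.135,0,1.288,0],
    [100,0.378,0.01,-0.135,0,1.288,0],
    [100,0.378,0.01,-0.135,0,1.288,0],
    [100,0.378,0.02,-0.135,0,1.288,0],
    [100,0.378,0.02,-0.135,0,1.288,0],
    [100,0.378,0.02,-0.135,0,1.288,0],
    [100,0.378,0.02,-0.135,0,1.288,0],
    [100,0.378,0.02,-0.135,0,1.288,0],
  ],
  squeeze=40,
)

```text
clock: 0.98
position: [0.503, 0.3611, 0.211]
ee_rot: [0.507, -0.492, 0.494, -0.507]
ft_force: [0.7, 0.1, 0.3]
grip_width: 0.996
```

Run:
```python
from h import *
o=get_obs();print(o["clock"],o["position"],R.from_quat(o["ee_rot"]).as_matrix().round(3),o["joint_pos"].round(2),o["joint_velocities"].round(2),delta((.505,.365,.19),(1,0)))
```

```text
0.9833 [0.50297754 0.36109485 0.21096725] [[ 0.028  0.001  1.   ]
 [-1.    -0.001  0.028]
 [ 0.001 -1.     0.001]] [-0.94  0.33  0.31  1.52 -0.1   1.3  -0.59] [ 0.24  0.24  0.33 -0.21 -0.19  0.02 -0.89] (array([-0.0039,  0.021 ,  0.0021]), array([-0.001 ,  0.028 ,  0.0014]))
```

Emit:
send_rows(
  motion=[
    [100,-0.004,0.02,0.002,0,0.028,0],
    [100,-0.004,0.02,0.002,0,0.028,0],
    [100,-0.004,0.02,0.002,0,0.028,0],
  ],
)

```text
clock: 1.23
position: [0.5003, 0.3694, 0.1902]
ee_rot: [0.504, -0.497, 0.497, -0.502]
ft_force: [-0.6, 0.1, -0.6]
grip_width: 0.998
```

Run:
```python
from h import *
import pickle
o=get_obs();c=camera("wrist");pickle.dump((o,c),open("w1.pkl","wb"));print(o["position"]);save("w1",c["pixels"])
r=c["range_z"];W=cloud(c,camw(c,o))
for v in range(60,330,30): print(v,[ (None if np.isnan(W[v,u,2]) else round(W[v,u,2]*1000)) for u in range(20,512,40)])
```

```text
[0.50032075 0.36940687 0.19018674]
60 [81, 80, 80, 79, 80, 80, 80, 80, 80, 80, 81, 80, 80]
90 [79, 79, 81, 80, 80, 81, 80, 78, 81, 80, 79, 79, 98]
120 [80, 81, 79, 81, 80, 80, 80, 79, 80, 79, 80, 81, 99]
150 [80, 80, 80, 81, 80, 80, 81, 80, 79, 80, 80, 80, 98]
180 [80, 81, 81, 80, 80, 80, 41, 80, 80, 80, 79, 89, 99]
210 [97, 81, 80, 81, 79, 81, 18, 80, 80, 80, 79, 97, 98]
240 [101, 100, 99, 93, None, 79, 80, 81, 80, 79, 81, 99, 97]
270 [81, 81, 79, 232, 80, 80, 80, 79, 80, 231, 81, 99, 119]
300 [250, 80, 251, 237, 80, 80, 80, 80, 81, 239, 250, 79, None]
```

View pics/w1.png

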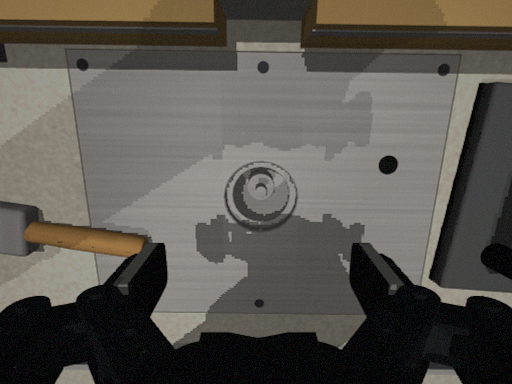

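Run:
```python
from h import *
import pickle
o,c=pickle.load(open("w1.pkl","rb"))
save("w1z",cv2.resize(c["pixels"][145:245,205:320],None,fx=6,fy=6,interpolation=cv2.INTER_CUBIC))
T=camw(c,o);g=c["pixels"].astype(float).mean(-1)
# rim: rays from approx centre outward in world on plane z=.08, print radial profile
f,cx,cy=K(c);Vi=np.linalg.inv(T)
ctr=ray(c,T,261,195,.08);print(ctr)
rs=np.arange(.024,.038,.001)
for a in range(0,360,30):
    p=ctr[None]+np.stack([rs*np.cos(np.radians(a)),rs*np.sin(np.radians(a)),0*rs],1)
    q=(Vi[:3,:3]@p.T).T+Vi[:3,3];u=q[:,0]/q[:,2]*f+cx;v=q[:,1]/q[:,2]*f+cy
    print(a,cv2.remap(g.astype(np.float32),u.astype(np.float32)[None],v.astype(np.float32)[None],1)[0].round().astype(int))
```

```text
[0.50205383 0.36592165 0.08      ]
0 [107 143 144 143 146 119  81 106 134 137 138 138 137 136]
30 [113 133 143 113  79 104 113 138 144 144 145 143 142 142]
60 [105 133 152 153 118  97 130 141 146 145 148 146 143 138]
90 [ 63 126 149 148 131 103 135 147 141 144 147 150 149 146]
120 [ 89 117 146 144 115  94 116 145 148 151 149 149 147 145]
150 [ 67 112 148 139  95  72  82 124 150 151 153 151 149 149]
180 [ 66 120 147 146 146 123  65  63 115 144 145 143 144 143]
210 [ 83 136 149 150 147 127  84  51  79 122 143 149 131  86]
240 [101 133 109  82  70  57  49  46  48  64  80  90  89  89]
270 [ 96 102  91  70  60  55  57  63  67  64  74  86  85  83]
300 [75 89 89 89 86 59 44 45 55 68 80 86 86 85]
330 [118 138 140 142 134 103  66  81 114 131 132 122 107  87]
```

View pics/w1z.png

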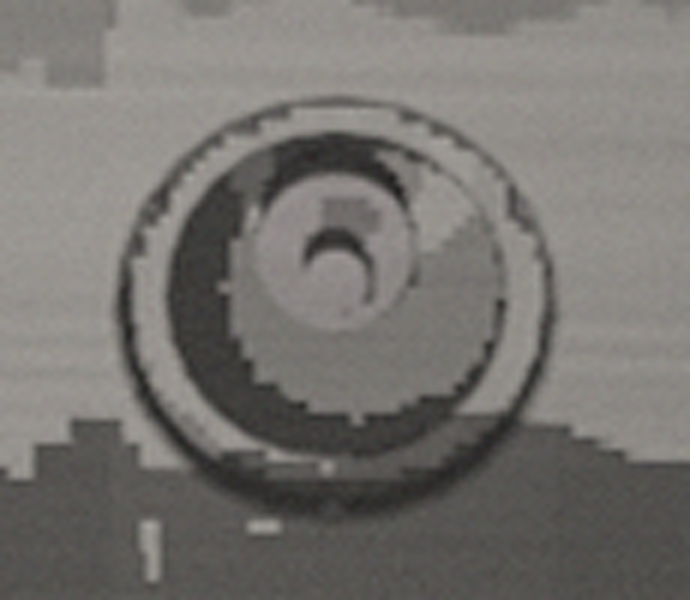

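Run:
```python
from h import *
import pickle
o,c=pickle.load(open("w1.pkl","rb"));T=camw(c,o)
print(ray(c,T,260.25,195.6,.08))
d=pickle.load(open("d0.pkl","rb"));t=d["top"];print(ray(t,camw(t),175.1,205.1,.08))
print(delta((.482,-.294,.2),(1,0)))
# finger tips: depth points above .15 nearest the plate
W=cloud(c,T);m=(W[...,2]>.17)&(W[...,2]<.25)
Pt=(W-o["position"])@R.from_quat(o["ee_rot"]).as_matrix()
for s in(-1,1):
    mm=m&(Pt[...,2]*s>0.03)&(Pt[...,2]*s<0.06)
    P=Pt[mm];i=np.argsort(-P[:,1])[:40];print(s,len(P),P[i[::5]].round(4).tolist())
```

```text
[0.50142023 0.36538002 0.08      ]
[0.50253564 0.36338861 0.08      ]
(array([ 0.6637, -0.0086, -0.0273]), array([0.0013, 0.0135, 0.0002]))
-1 3121 [[0.0021, -0.0128, -0.0432], [-0.0039, -0.0135, -0.043], [-0.0021, -0.0139, -0.043], [0.0034, -0.0141, -0.0429], [-0.0008, -0.0143, -0.043], [0.008, -0.0144, -0.0432], [-0.0084, -0.0145, -0.0432], [0.0015, -0.0149, -0.043]]
1 3199 [[-0.0032, -0.0122, 0.0427], [-0.0033, -0.0133, 0.0424], [0.0047, -0.0137, 0.0425], [-0.0026, -0.0141, 0.0422], [-0.0048, -0.0143, 0.0425], [-0.0088, -0.0144, 0.0425], [0.0022, -0.0146, 0.042], [-0.0069, -0.0147, 0.0422]]
```

Emit:
send_rows(
  motion=[
    [80,0.661,-0.01,-0.018,0,0.0135,0],
    [80,0.661,-0.01,-0.018,0,0.0135,0],
    [80,0.661,-0.01,-0.018,0,0.0135,0],
    [80,0.661,-0.01,-0.018,0,0.0135,0],
    [80,0.661,-0.01,-0.018,0,0.0135,0],
    [80,0.661,-0.01,-0.018,0,0.0135,0],
    [80,0.661,-0.01,-0.018,0,0.0135,0],
    [80,0.661,-0.01,-0.018,0,0.0135,0],
    [80,0.661,-0.01,-0.018,0,0.0135,0],
    [80,0.661,-0.01,-0.018,0,0.0135,0],
  ],
)

```text
clock: 2.12
position: [0.4942, -0.048, 0.1989]
ee_rot: [-0.499, 0.5, -0.5, 0.501]
ft_force: [1.9, -0.1, -0.0]
grip_width: 0.803
```

Run:
```python
from h import *
print(get_obs()["position"],delta((.482,-.294,.13),(1,0)))
```

```text
[ 0.49418437 -0.04800829  0.19894103] (array([ 0.2461,  0.0685, -0.0124]), array([-0.002 ,  0.0005, -0.0015]))
```

Emit:
send_rows(
  motion=[
    [80,0.246,0.02,-0.012,0,0,0],
    [80,0.246,0.02,-0.012,0,0,0],
    [80,0.246,0.04,-0.012,0,0,0],
    [80,0.246,0.06,-0.012,0,0,0],
    [80,0.246,0.068,-0.012,0,0,0],
    [80,0.246,0.068,-0.012,0,0,0],
    [80,0.246,0.068,-0.012,0,0,0],
    [80,0.246,0.068,-0.012,0,0,0],
    [80,0.246,0.068,-0.012,0,0,0],
  ],
)

```text
clock: 2.87
position: [0.4822, -0.2923, 0.1301]
ee_rot: [-0.499, 0.501, -0.5, 0.5]
ft_force: [-0.5, -0.5, -0.1]
grip_width: 0.801
```

```bash
cat > look.py <<'E'
from h import *
import pickle,sys
n=sys.argv[1]
o=get_obs();c=camera("wrist");pickle.dump((o,c),open(n+".pkl","wb"));print(o["clock"],o["position"],o["ee_rot"].round(4),o["joint_velocities"].round(2),o["grip_width"]);save(n,c["pixels"])
E
python3 look.py w2
python3 - <<'E'
from h import *
import pickle
o,c=pickle.load(open("w2.pkl","rb"));T=camw(c,o);W=cloud(c,T)
im=c["pixels"].astype(int)
m=((im.max(-1)<75)&(W[...,2]<.03)&(W[...,2]>-.02)).astype(np.uint8)
cs,h=cv2.findContours(m,cv2.RETR_CCOMP,cv2.CHAIN_APPROX_NONE)
for k,q in enumerate(cs):
    if len(q)<40: continue
    e=cv2.fitEllipse(q);print(h[0][k][3],np.round(e[0],1),np.round(e[1],1),ray(c,T,*e[0],.009).round(4))
Pt=(W-o["position"])@R.from_quat(o["ee_rot"]).as_matrix()
m=(W[...,2]>.1)
for s in(-1,1):
    P=Pt[m&(Pt[...,2]*s>0.02)&(Pt[...,2]*s<0.06)];i=np.argsort(-P[:,1])[:40];print(s,P[i[::8]].round(4).tolist())
E
```

```text
2.8667 [ 0.48218598 -0.29225416  0.13006179] [-0.4993  0.5006 -0.5003  0.4998] [-0.03 -0.02 -0.01 -0.   -0.   -0.   -0.01] 0.8011021112734702
-1 [300.6 332. ] [ 0.  25.1] [ 0.5247 -0.4437  0.009 ]
-1 [110.6 181.2] [42.6 50.3] [ 0.3519 -0.2857  0.009 ]
-1 [257.9 189.4] [63.9 65.2] [ 0.4815 -0.2934  0.009 ]
53 [258.  189.6] [18.7 21.2] [ 0.4817 -0.2936  0.009 ]
-1 [503.5 227.6] [ 12.7 131.6] [ 0.7071 -0.3302  0.009 ]
-1 [245.2  12.2] [31.6 73. ] [ 0.4722 -0.1534  0.009 ]
-1 [[-0.0063, -0.0068, -0.0346], [0.0016, -0.0078, -0.0344], [0.0003, -0.0082, -0.0347], [0.0065, -0.0086, -0.0345], [0.0015, -0.0091, -0.0346]]
1 [[-0.0053, -0.0068, 0.0341], [-0.0052, -0.0077, 0.0339], [-0.0075, -0.0083, 0.034], [-0.0031, -0.0087, 0.0338], [0.0084, -0.0092, 0.0339]]
```

View pics/w2.png

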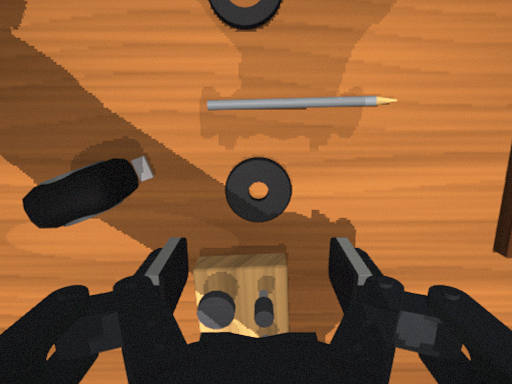

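Emit:
send_rows(
  motion=[
    [80,0.001,0.04,-0.0006,0,0,0],
    [80,0.001,0.08,-0.0006,0,0,0],
    [80,0.001,0.11,-0.0006,0,0,0],
    [80,0.001,0.125,-0.0006,0,0,0],
    [80,0.001,0.131,-0.0006,0,0,0],
    [80,0.001,0.131,-0.0006,0,0,0],
    [80,0.001,0.131,-0.0006,0,0,0],
  ],
)

```text
clock: 3.5
position: [0.4824, -0.2936, 0.0]
ee_rot: [0.499, -0.5, 0.501, -0.5]
ft_force: [-0.0, -0.5, 0.7]
grip_width: 0.799
```

```bash
python3 look.py w3;python3 - <<'E'
from h import *
import pickle
print(get_obs()["ft_force"])
o,c=pickle.load(open("w3.pkl","rb"));T=camw(c,o);W=cloud(c,T)
Pt=(W-o["position"])@R.from_quat(o["ee_rot"]).as_matrix()
for s in(-1,1):
    P=W[(Pt[...,2]*s>0.032)&(Pt[...,2]*s<0.04)&(abs(Pt[...,0])<.01)];print(np.histogram(P[:,2],np.arange(-.006,.03,.002)))
c=c["pixels"];save("w3z",cv2.resize(c[180:384,100:420],None,fx=2.5,fy=2.5))
E
```

```text
3.5 [ 4.82384986e-01 -2.93570980e-01  3.77750576e-05] [ 0.4991 -0.4999  0.5009 -0.5001] [ 0.   -0.01  0.01 -0.01 -0.    0.    0.  ] 0.7991960002213586
[ 0.88009074 -0.16451123 -0.06860368]
(array([  0,   0, 144, 223,   0,   0,  11,  40,  40,  47,  44,  45,  54,
        52,  53,  57,  57]), array([-0.006, -0.004, -0.002,  0.   ,  0.002,  0.004,  0.006,  0.008,
        0.01 ,  0.012,  0.014,  0.016,  0.018,  0.02 ,  0.022,  0.024,
        0.026,  0.028]))
(array([  0,   0, 144, 191,   0,   0,  10,  38,  45,  38,  44,  50,  45,
        58,  47,  61,  54]), array([-0.006, -0.004, -0.002,  0.   ,  0.002,  0.004,  0.006,  0.008,
        0.01 ,  0.012,  0.014,  0.016,  0.018,  0.02 ,  0.022,  0.024,
        0.026,  0.028]))
```

View pics/w3z.png

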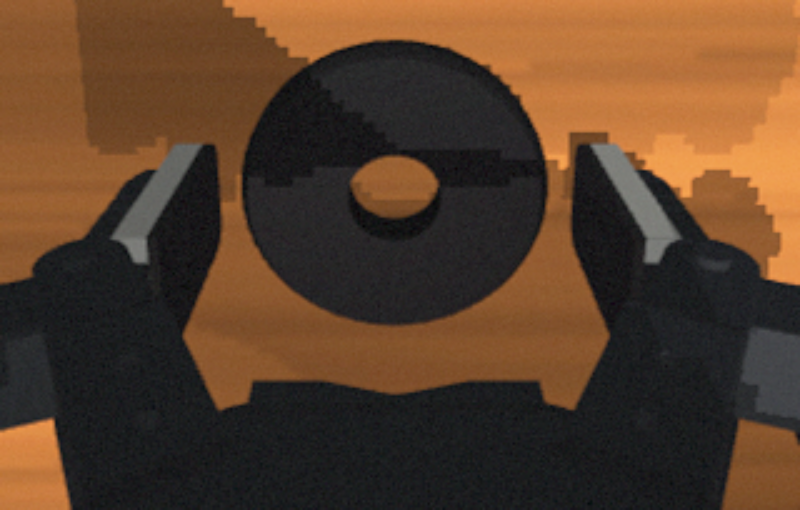

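Emit:
send_rows(
  motion=[
    [70,0,0.001,-0.0004,0,0,0],
    [60,0,0.001,-0.0004,0,0,0],
    [60,0,0.001,-0.0004,0,0,0],
    [60,0,0.001,-0.0004,0,0,0],
    [60,0,0.001,-0.0004,0,0,0],
    [60,0,0.001,-0.0004,0,0,0],
  ],
  squeeze=40,
)

```text
clock: 4.05
position: [0.482, -0.2944, -0.0003]
ee_rot: [0.498, -0.5, 0.502, -0.5]
ft_force: [-1.9, 3.2, 12.8]
grip_width: 0.665
```

```bash
python3 look.py w4;python3 - <<'E'
from h import *
import pickle
print(get_obs()["ft_force"])
o,c=pickle.load(open("w4.pkl","rb"))
c=c["pixels"];save("w4z",cv2.resize(c[180:384,100:420],None,fx=2.5,fy=2.5))
E
```

```text
4.05 [ 4.82046641e-01 -2.94449079e-01 -2.96910142e-04] [ 0.4984 -0.5     0.5016 -0.5001] [ 0.  0. -0.  0. -0. -0.  0.] 0.6653011829116844
[-2.4816573   2.72222177 12.12973138]
```

View pics/w4z.png

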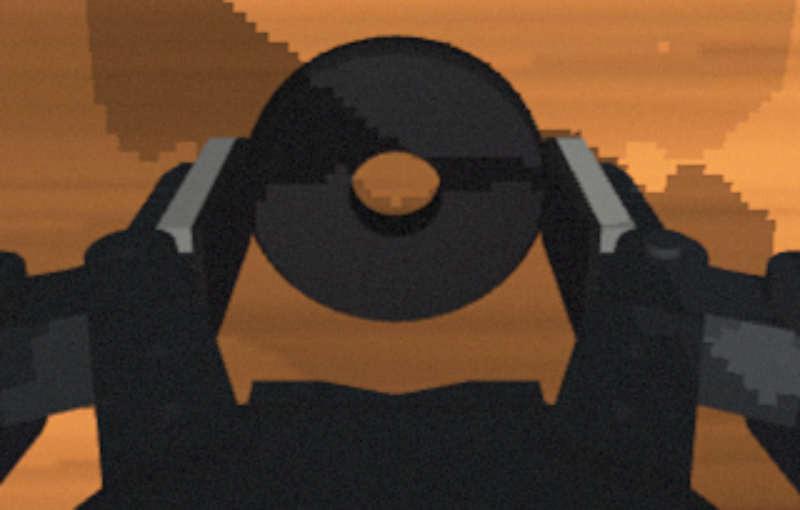

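The pads stopped at 56.5 mm, so they are on the upper bevel, not the straight side. I'll reopen, go about 3 mm lower and grip again.

Emit:
send_rows(
  motion=[
    [80,0,0,0,0,0,0],
    [80,0,0,0,0,0,0],
    [80,0,0.003,0,0,0,0],
    [80,0,0.003,0,0,0,0],
    [70,0,0.003,0,0,0,0],
    [62,0,0.003,0,0,0,0],
    [60,0,0.003,0,0,0,0],
    [60,0,0.003,0,0,0,0],
    [60,0,0.003,0,0,0,0],
    [60,0,0.003,0,0,0,0],
  ],
  squeeze=40,
)

```text
clock: 4.93
position: [0.4811, -0.2948, -0.0043]
ee_rot: [0.499, -0.501, 0.501, -0.499]
ft_force: [-1.5, 2.0, 12.9]
grip_width: 0.678
```

```bash
python3 look.py w5;python3 - <<'E'
from h import *
import pickle
print(get_obs()["ft_force"])
o,c=pickle.load(open("w5.pkl","rb"))
c=c["pixels"];save("w5z",cv2.resize(c[180:384,100:420],None,fx=2.5,fy=2.5))
E
```

```text
4.9333 [ 0.48113866 -0.29475193 -0.00433319] [ 0.4988 -0.5006  0.5013 -0.4994] [ 0. -0.  0.  0. -0.  0. -0.] 0.6784535467089519
[-2.87080476  1.97785501 12.97529636]
```

View pics/w5z.png

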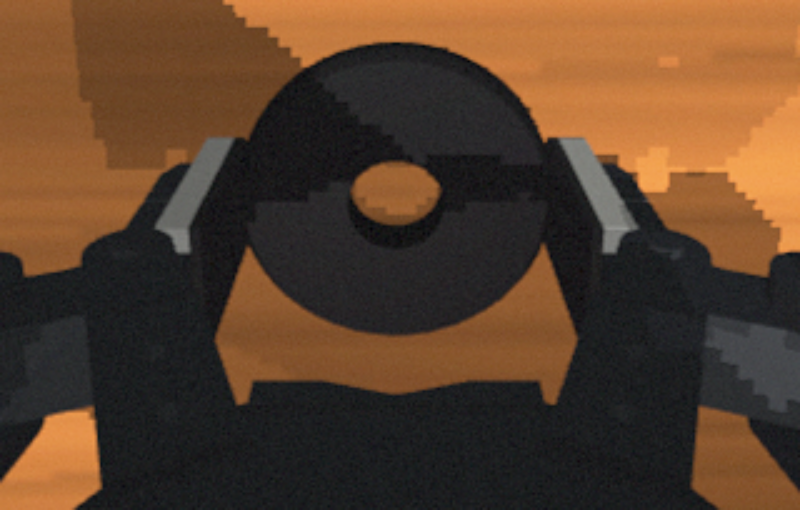

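Emit:
send_rows(
  motion=[
    [60,0,-0.01,0,0,0,0],
    [60,0,-0.03,0,0,0,0],
    [60,0,-0.06,0,0,0,0],
    [60,0,-0.1,0,0,0,0],
    [60,0,-0.14,0,0,0,0],
    [60,0,-0.17,0,0,0,0],
    [60,0,-0.17,0,0,0,0],
    [60,0,-0.17,0,0,0,0],
  ],
)

```text
clock: 5.65
position: [0.4813, -0.2948, 0.1666]
ee_rot: [0.498, -0.5, 0.502, -0.5]
ft_force: [0.0, 0.3, -1.3]
grip_width: 0.672
```

```bash
python3 look.py w6;python3 - <<'E'
from h import *
import pickle
print(get_obs()["ft_force"])
o,c=pickle.load(open("w6.pkl","rb"));Pt=cloud(c,c["T_tool_cam"])
near=(Pt[...,1]<.03)
def pl(m):
    P=Pt[m];A=np.c_[P[:,0],P[:,2],np.ones(len(P))];s=np.linalg.lstsq(A,P[:,1],rcond=None)[0];return len(P),s.round(4),(P[:,1]-A@s).std().round(5)
rr=np.hypot(Pt[...,0],Pt[...,2])
m=near&(rr<.026)&(rr>.012)&(Pt[...,1]>-.03);print("ring plane",pl(m))
for s in(-1,1):
    P=Pt[near&(Pt[...,2]*s>0.025)&(Pt[...,2]*s<0.045)&(abs(Pt[...,0])<.012)&(Pt[...,1]>-.05)];i=np.argsort(-P[:,1])[:60];print(s,P[i[::10]].round(4).tolist())
    P=P[abs(P[:,2])>.0325];i=np.argsort(-P[:,1])[:60];print(s,P[i[::10]].round(4).tolist())
c=c["pixels"];save("w6z",cv2.resize(c[180:384,100:420],None,fx=2.5,fy=2.5))
E
```

```text
5.65 [ 0.48129106 -0.29478756  0.16656283] [ 0.4984 -0.4999  0.5019 -0.4998] [ 0.01  0.04 -0.02  0.05 -0.01 -0.02  0.01] 0.6722174824046414
[ 0.34418424 -0.0343249  -1.53701323]
ring plane (6972, array([-0.001 ,  0.002 , -0.0131]), np.float64(0.00057))
-1 [[-0.0099, -0.0066, -0.0292], [-0.0085, -0.0082, -0.0294], [-0.0104, -0.009, -0.0292], [-0.0107, -0.0097, -0.0346], [0.0109, -0.0104, -0.0286], [-0.0111, -0.0107, -0.0302]]
-1 [[-0.0103, -0.0075, -0.0356], [-0.0108, -0.0098, -0.0337], [-0.0102, -0.0109, -0.0339], [-0.0062, -0.012, -0.0404], [-0.0066, -0.0129, -0.0411], [-0.0109, -0.0136, -0.0355]]
1 [[-0.0103, -0.0075, 0.0284], [-0.0107, -0.0086, 0.0328], [-0.0105, -0.0092, 0.0308], [0.0118, -0.0099, 0.0276], [-0.0058, -0.0102, 0.0286], [-0.011, -0.0104, 0.0347]]
1 [[-0.0104, -0.0078, 0.0344], [-0.0104, -0.0103, 0.0334], [-0.0105, -0.0116, 0.0349], [-0.0069, -0.0124, 0.0401], [-0.0068, -0.0132, 0.0403], [-0.0106, -0.014, 0.0348]]
```

View pics/w6z.png

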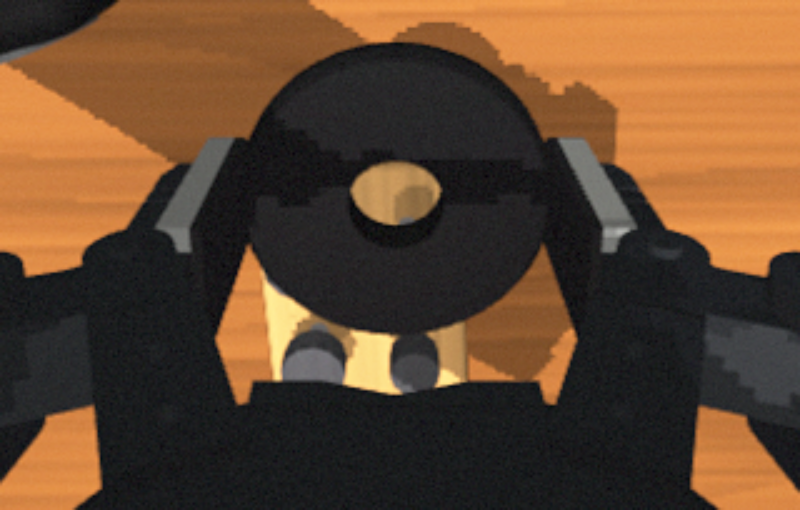

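The ring is held level, but the tips reach about 7 mm below its top face, which is too deep for laying it in. I'll set it back down at the same spot and regrip 2 mm higher.

Emit:
send_rows(
  motion=[
    [60,0,0.04,0,0,0,0],
    [60,0,0.08,0,0,0,0],
    [60,0,0.12,0,0,0,0],
    [60,0,0.15,0,0,0,0],
    [60,0,0.165,0,0,0,0],
    [60,0,0.169,0,0,0,0],
    [60,0,0.169,0,0,0,0],
    [80,0,0.169,0,0,0,0],
    [80,0,0.169,0,0,0,0],
    [80,0,0.169,0,0,0,0],
  ],
)

```text
clock: 6.53
position: [0.4796, -0.294, -0.0055]
ee_rot: [-0.499, 0.502, -0.5, 0.499]
ft_force: [0.3, -0.7, -0.3]
grip_width: 0.8
```

```bash
python3 look.py w7;python3 - <<'E'
from h import *
import pickle
print(get_obs()["ft_force"])
o,c=pickle.load(open("w7.pkl","rb"))
c=c["pixels"];save("w7z",cv2.resize(c[180:384,100:420],None,fx=2.5,fy=2.5))
print(delta((.4813,-.2945,-.0015),(1,0)))
E
```

```text
6.5333 [ 0.47961003 -0.29399442 -0.00548428] [-0.4994  0.5015 -0.5003  0.4987] [-0. -0. -0. -0.  0. -0. -0.] 0.8000090421271936
[ 0.21137562  0.05462203 -1.01631571]
(array([ 0.0005, -0.0039,  0.0015]), array([ 0.0017, -0.0036, -0.0005]))
```

View pics/w7z.png

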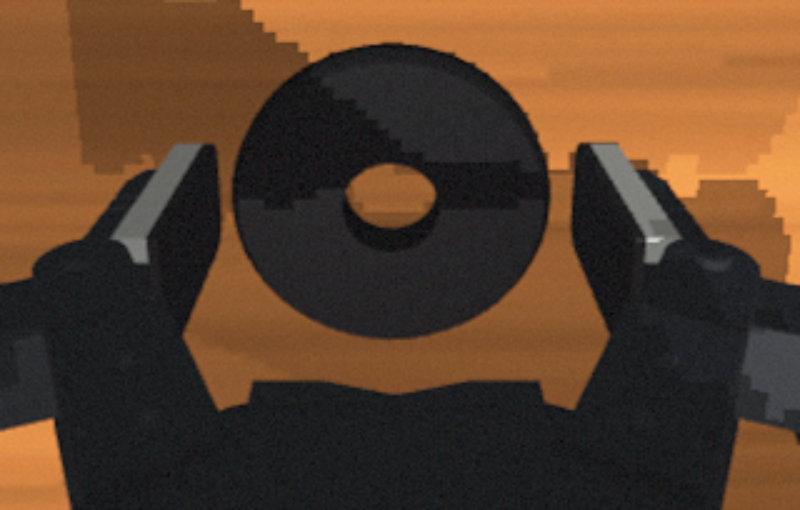

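Emit:
send_rows(
  motion=[
    [80,0,-0.0027,-0.0005,0,0,0],
    [80,0,-0.0027,-0.0005,0,0,0],
    [70,0,-0.0027,-0.0005,0,0,0],
    [62,0,-0.0027,-0.0005,0,0,0],
    [60,0,-0.0027,-0.0005,0,0,0],
    [60,0,-0.0027,-0.0005,0,0,0],
    [60,0,-0.0027,-0.0005,0,0,0],
    [60,0,-0.0027,-0.0005,0,0,0],
  ],
)

```text
clock: 7.25
position: [0.48, -0.2944, -0.0012]
ee_rot: [-0.499, 0.501, -0.501, 0.499]
ft_force: [-3.6, 1.6, 8.7]
grip_width: 0.67
```

Emit:
send_rows(
  motion=[
    [60,0,-0.01,0,0,0,0],
    [60,0,-0.03,0,0,0,0],
    [60,0,-0.06,0,0,0,0],
    [60,0,-0.1,0,0,0,0],
    [60,0,-0.14,0,0,0,0],
    [60,0,-0.17,0,0,0,0],
    [60,0,-0.2,0,0,0,0],
    [60,0,-0.2,0,0,0,0],
  ],
)

```text
clock: 7.92
position: [0.482, -0.2961, 0.2046]
ee_rot: [0.498, -0.498, 0.504, -0.5]
ft_force: [0.1, -0.4, -0.2]
grip_width: 0.671
```

```bash
python3 look.py w8;cat > ringplane.py <<'E'
from h import *
import pickle,sys
n=sys.argv[1]
o,c=pickle.load(open(n+".pkl","rb"));Pt=cloud(c,c["T_tool_cam"])
near=(Pt[...,1]<.03)
rr=np.hypot(Pt[...,0],Pt[...,2])
m=near&(rr<.026)&(rr>.012)&(Pt[...,1]>-.03)
P=Pt[m];A=np.c_[P[:,0],P[:,2],np.ones(len(P))];s=np.linalg.lstsq(A,P[:,1],rcond=None)[0];print(len(P),s.round(4),(P[:,1]-A@s).std().round(5))
for s in(-1,1):
    P=Pt[near&(Pt[...,2]*s>0.025)&(Pt[...,2]*s<0.045)&(abs(Pt[...,0])<.012)&(Pt[...,1]>-.05)];i=np.argsort(-P[:,1])[:60];print(s,P[i[::10]].round(4).tolist())
c=c["pixels"];save(n+"z",cv2.resize(c[180:384,100:420],None,fx=2.5,fy=2.5))
print(delta((.502,.3645,.18),(1,0)))
E
python3 ringplane.py w8
```

```text
7.9167 [ 0.48199099 -0.2961129   0.20457394] [ 0.4975 -0.4984  0.5037 -0.5003] [ 0.01  0.05 -0.02  0.08 -0.04 -0.09  0.03] 0.6707296215452547
6704 [-0.0016  0.0002 -0.0098] 0.00057
-1 [[-0.0092, -0.0061, -0.0288], [-0.0078, -0.0076, -0.0286], [-0.0115, -0.008, -0.0274], [-0.0106, -0.0084, -0.0302], [-0.0087, -0.0085, -0.0275], [-0.0103, -0.0087, -0.0353]]
1 [[-0.0087, -0.005, 0.0284], [-0.0102, -0.0075, 0.0269], [-0.0104, -0.0079, 0.0292], [-0.0074, -0.0081, 0.0284], [0.0095, -0.0083, 0.0273], [0.0093, -0.0086, 0.0268]]
(array([-0.6599,  0.0208,  0.0181]), array([-0.0056, -0.0038,  0.0014]))
```

View pics/w8z.png

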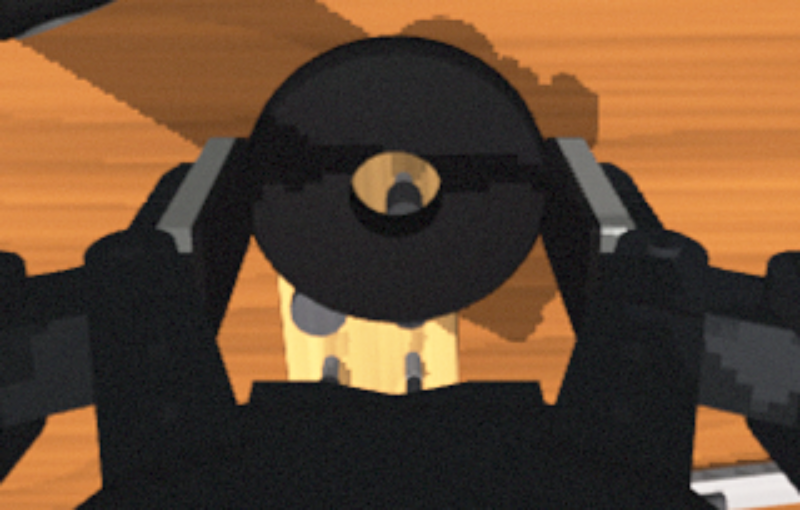

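Emit:
send_rows(
  motion=[
    [60,-0.66,0,0.018,-0.005,-0.004,0.001],
    [60,-0.66,0,0.018,-0.005,-0.004,0.001],
    [60,-0.66,0,0.018,-0.005,-0.004,0.001],
    [60,-0.66,0,0.018,-0.005,-0.004,0.001],
    [60,-0.66,0,0.018,-0.005,-0.004,0.001],
    [60,-0.66,0,0.018,-0.005,-0.004,0.001],
    [60,-0.66,0,0.018,-0.005,-0.004,0.001],
    [60,-0.66,0,0.018,-0.005,-0.004,0.001],
    [60,-0.66,0,0.018,-0.005,-0.004,0.001],
    [60,-0.66,0,0.018,-0.005,-0.004,0.001],
  ],
)

```text
clock: 8.8
position: [0.4918, 0.124, 0.1975]
ee_rot: [-0.501, 0.502, -0.498, 0.499]
ft_force: [1.2, -0.6, 0.1]
grip_width: 0.669
```

Run:
```python
from h import *
import pickle
o=get_obs();print(o["position"],o["joint_velocities"].round(2),o["grip_width"],delta((.502,.3645,.15),(1,0)))
o,c=pickle.load(open("w8.pkl","rb"))
# ring-top plane in tool coords y=-.0098
f,cx,cy=K(c);T=c["T_tool_cam"]
def rt(u,v,y):
    d=T[:3,:3]@np.array([(u-cx)/f,(v-cy)/f,1]);return T[:3,3]+d*(y-T[1,3])/d[1]
g=c["pixels"].astype(int)
m=(g.max(-1)>70).astype(np.uint8);cs,_=cv2.findContours(m[225:290,220:300],cv2.RETR_EXTERNAL,2)
for q in cs: print(cv2.boundingRect(q))
# zoom top/bottom of ring & hole top edge
for n,u,v in(("ringTop",257.5,180+37/2.5-.3),("ringBot",257.5,180+322/2.5-.3),("holeTop",257.5,180+152/2.5-.3),("holeBot",257.5,180+216/2.5-.3),("L",100+351/2.5,253),("Rr",100+440/2.5,253)):
    print(n,rt(u,v,-.0098).round(4))
```

```text
[0.49184518 0.12398192 0.19751034] [-0.49  0.31 -0.39 -0.31 -0.12  0.02 -0.84] 0.669342674948206 (array([-0.2405,  0.0477,  0.0106]), array([ 0.0061,  0.0005, -0.001 ]))
(36, 36, 10, 5)
(20, 15, 36, 26)
ringTop [-0.0308 -0.0098 -0.0008]
ringBot [ 0.0285 -0.0098 -0.0008]
holeTop [-0.0085 -0.0098 -0.0008]
holeBot [ 0.0049 -0.0098 -0.0008]
L [-0.002  -0.0098 -0.0089]
Rr [-0.002  -0.0098  0.008 ]
```

Emit:
send_rows(
  motion=[
    [60,-0.24,0.01,0.0105,0.006,0,0],
    [60,-0.24,0.01,0.0105,0.006,0,0],
    [60,-0.24,0.02,0.0105,0.006,0,0],
    [60,-0.24,0.03,0.0105,0.006,0,0],
    [60,-0.24,0.04,0.0105,0.006,0,0],
    [60,-0.24,0.057,0.0105,0.006,0,0],
    [60,-0.24,0.067,0.0105,0.006,0,0],
    [60,-0.24,0.067,0.0105,0.006,0,0],
    [60,-0.24,0.067,0.0105,0.006,0,0],
  ],
)

```text
clock: 9.55
position: [0.5024, 0.3608, 0.1302]
ee_rot: [0.501, -0.5, 0.5, -0.499]
ft_force: [0.5, 0.8, 0.0]
grip_width: 0.669
```

```bash
python3 look.py w9;python3 ringplane.py w9
```

```text
9.55 [0.50242304 0.36081663 0.13016959] [ 0.5007 -0.4998  0.5002 -0.4993] [ 0.02 -0.04  0.03 -0.02  0.    0.01 -0.  ] 0.6686285883921583
6688 [-0.0013  0.     -0.0098] 0.00057
-1 [[-0.0094, -0.0066, -0.0282], [-0.0108, -0.0075, -0.028], [-0.007, -0.0081, -0.0286], [-0.0101, -0.0083, -0.0274], [-0.0107, -0.0084, -0.0316], [0.0023, -0.0085, -0.029]]
1 [[-0.0085, -0.0058, 0.0283], [-0.0077, -0.0075, 0.028], [-0.0089, -0.008, 0.0274], [0.01, -0.0082, 0.0274], [-0.0096, -0.0084, 0.0259], [-0.0107, -0.0086, 0.0263]]
(array([-0.004 , -0.0484, -0.0014]), array([-0.001 , -0.0013,  0.0001]))
```

View pics/w9.png

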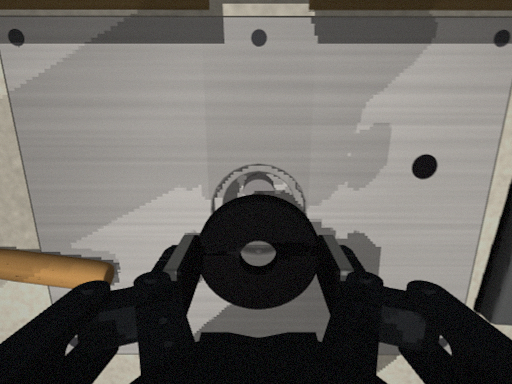

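Run:
```python
from h import *
import pickle
o,c=pickle.load(open("w9.pkl","rb"));T=camw(c,o)
save("w9z",cv2.resize(c["pixels"][150:290,190:330],None,fx=4,fy=4,interpolation=cv2.INTER_CUBIC))
print(ray(c,T,259,164,.08),ray(c,T,211.5,200,.08),ray(c,T,306.5,200,.08))
# plate landmarks check of camera consistency: dark screw holes top row
```

```text
[0.50245691 0.39479957 0.08      ] [0.47135942 0.37097439 0.08      ] [0.53355865 0.37096444 0.08      ]
```

View pics/w9z.png

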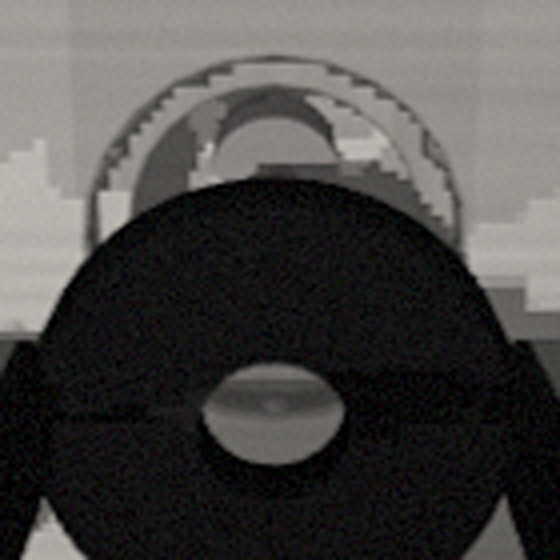

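Emit:
send_rows(
  motion=[
    [60,-0.0036,0.015,0,0,0,0],
    [60,-0.0036,0.03,0,0,0,0],
    [60,-0.0036,0.04,0,0,0,0],
    [60,-0.0036,0.043,0,0,0,0],
    [60,-0.0036,0.043,0,0,0,0],
    [60,-0.0036,0.043,0,0,0,0],
  ],
)

```text
clock: 10.1
position: [0.5036, 0.3655, 0.0895]
ee_rot: [-0.499, 0.5, -0.5, 0.501]
ft_force: [-0.8, 0.8, -0.4]
grip_width: 0.669
```

```bash
python3 look.py w10;python3 - <<'E'
from h import *
import pickle
print(get_obs()["ft_force"])
o,c=pickle.load(open("w10.pkl","rb"));T=camw(c,o)
save("w10z",cv2.resize(c["pixels"][170:320,180:340],None,fx=4,fy=4,interpolation=cv2.INTER_CUBIC))
print(delta((.5025,.3644,.0757),(1,0)))
E
```

```text
10.1 [0.50355423 0.36552955 0.08954463] [-0.499   0.5    -0.5001  0.5008] [-0.   -0.   -0.   -0.01  0.   -0.   -0.  ] 0.6688440785063764
[0.30714911 0.77042028 0.3003419 ]
(array([ 0.0014,  0.014 , -0.0011]), array([-0.0022, -0.0001, -0.0021]))
```

View pics/w10z.png

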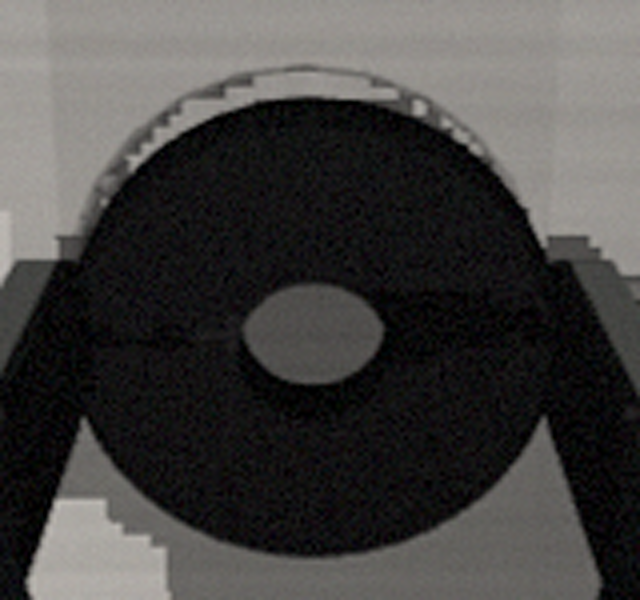

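Emit:
send_rows(
  motion=[
    [60,0.0014,0.003,-0.0011,0,0,-0.002],
    [60,0.0014,0.006,-0.0011,0,0,-0.002],
    [60,0.0014,0.008,-0.0011,0,0,-0.002],
    [60,0.0014,0.01,-0.0011,0,0,-0.002],
    [60,0.0014,0.01,-0.0011,0,0,-0.002],
  ],
)

```text
clock: 10.57
position: [0.5016, 0.3643, 0.078]
ee_rot: [0.5, -0.499, 0.5, -0.5]
ft_force: [1.2, 0.6, -0.2]
grip_width: 0.666
```

```bash
python3 look.py w11;python3 - <<'E'
from h import *
import pickle
print(get_obs()["ft_force"])
o,c=pickle.load(open("w11.pkl","rb"));T=camw(c,o)
save("w11z",cv2.resize(c["pixels"][170:320,180:340],None,fx=4,fy=4,interpolation=cv2.INTER_CUBIC))
print(delta((.5025,.3644,.0757),(1,0)))
E
```

```text
10.5667 [0.50158156 0.36434168 0.07800765] [ 0.5004 -0.4994  0.5003 -0.4999] [ 0.   -0.    0.   -0.01  0.    0.01 -0.  ] 0.6656406669281679
[-0.01478358  0.38681239 -0.75313802]
(array([-0.    ,  0.0025,  0.0008]), array([-0.0007,  0.0006,  0.0013]))
```

View pics/w11z.png

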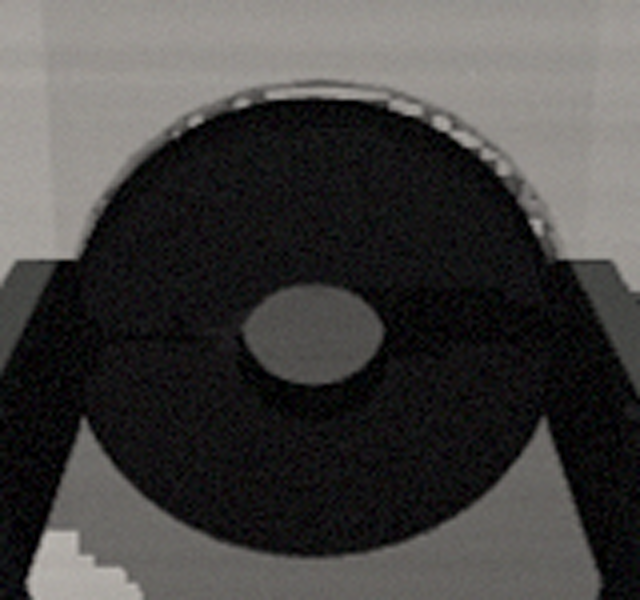

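Run:
```python
from h import *
import pickle
o,c=pickle.load(open("w11.pkl","rb"));T=camw(c,o)
V=170.0-.4
print("rim top y-centre",ray(c,T,258,V+81/4,.08)[1]-.031)
zt=.078+.0098
for z,r in((zt,.0282),(zt-.0025,.030)): print("ring top edge",ray(c,T,258,V+98/4,z)[1]-r)
print("ring bottom edge",ray(c,T,258,V+555/4,zt)[1]+.0282,ray(c,T,258,V+555/4,zt-.0025)[1]+.030)
for z in(zt,): print("hole x",[ray(c,T,180-.4+u/4,254,z)[0] for u in(242,386)])
print("hole y",[ray(c,T,258,V+v/4,zt)[1] for v in(283,420)])
```

```text
rim top y-centre 0.3642969793870894
ring top edge 0.36720379018768423
ring top edge 0.36470016099708125
ring bottom edge 0.3641403132547927 0.36411627615138376
hole x [np.float64(0.49252967388942515), np.float64(0.5096146066990018)]
hole y [np.float64(0.37289967156833315), np.float64(0.35490617512589145)]
```

Emit:
send_rows(
  motion=[
    [60,0,0,0.001,0,0,0],
    [60,0,0.001,0.001,0,0,0],
    [60,0,0.002,0.001,0,0,0],
    [60,0,0.003,0.001,0,0,0],
    [60,0,0.003,0.001,0,0,0],
  ],
)

```text
clock: 11.03
position: [0.503, 0.3645, 0.0759]
ee_rot: [0.5, -0.499, 0.5, -0.5]
ft_force: [-1.0, -1.9, 3.4]
grip_width: 0.664
```

```bash
python3 look.py w12;python3 - <<'E'
from h import *
import pickle
print(get_obs()["ft_force"])
o,c=pickle.load(open("w12.pkl","rb"));T=camw(c,o)
save("w12z",cv2.resize(c["pixels"][170:320,180:340],None,fx=4,fy=4,interpolation=cv2.INTER_CUBIC))
E
```

```text
11.0333 [0.50297448 0.36450152 0.07590078] [ 0.5    -0.4995  0.5003 -0.5002] [-0.  0.  0.  0.  0. -0.  0.] 0.6643458654100052
[-1.80131675 -1.10007407  3.77056484]
```

View pics/w12z.png

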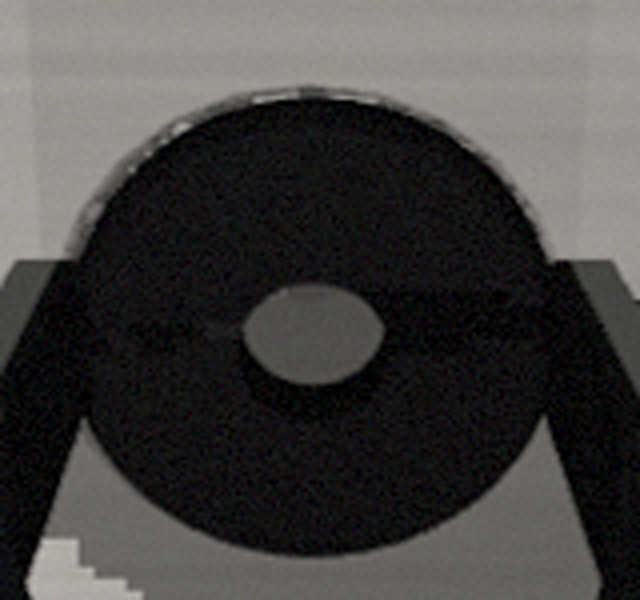

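The ring is partly in the opening, nearly concentric, with light contact of about 4 N. I'll release it now and rise.

Emit:
send_rows(
  motion=[
    [60,0,-0.0005,-0.0006,0,0,0],
    [60,0,-0.0005,-0.0006,0,0,0],
    [66,0,-0.0005,-0.0006,0,0,0],
    [72,0,-0.0005,-0.0006,0,0,0],
    [80,0,-0.0005,-0.0006,0,0,0],
    [80,0,-0.0005,-0.0006,0,0,0],
    [80,0,-0.01,-0.0006,0,0,0],
    [80,0,-0.03,-0.0006,0,0,0],
    [80,0,-0.05,-0.0006,0,0,0],
    [80,0,-0.05,-0.0006,0,0,0],
  ],
)

```text
clock: 11.92
position: [0.5041, 0.3657, 0.1303]
ee_rot: [-0.498, 0.499, -0.501, 0.502]
ft_force: [0.7, 1.1, 0.2]
grip_width: 0.799
```

```bash
python3 look.py w13;cat > seat.py <<'E'
from h import *
import pickle,sys
n=sys.argv[1]
o,c=pickle.load(open(n+".pkl","rb"));T=camw(c,o);W=cloud(c,T)
rr=np.hypot(W[...,0]-.502,W[...,1]-.3643)
def pl(m):
    P=W[m];A=np.c_[P[:,0]-.502,P[:,1]-.3643,np.ones(len(P))];s=np.linalg.lstsq(A,P[:,2],rcond=None)[0];return len(P),s.round(4),(P[:,2]-A@s).std().round(5)
print("ring",pl((rr<.026)&(rr>.012)&(W[...,2]>.06)&(W[...,2]<.1)))
print("plate",pl((rr<.06)&(rr>.036)&(W[...,2]>.07)&(W[...,2]<.09)))
save(n+"z",cv2.resize(c["pixels"][140:290,180:340],None,fx=4,fy=4,interpolation=cv2.INTER_CUBIC))
E
python3 seat.py w13
```

```text
11.9167 [0.50407547 0.36568772 0.13034147] [-0.4978  0.4994 -0.5005  0.5022] [ 0.    0.03 -0.01  0.04 -0.01 -0.06  0.01] 0.7987339751033571
ring (3679, array([-0.0251,  0.0023,  0.0839]), np.float64(0.00061))
plate (15126, array([-0.0003, -0.0009,  0.0801]), np.float64(0.00062))
```

View pics/w13z.png

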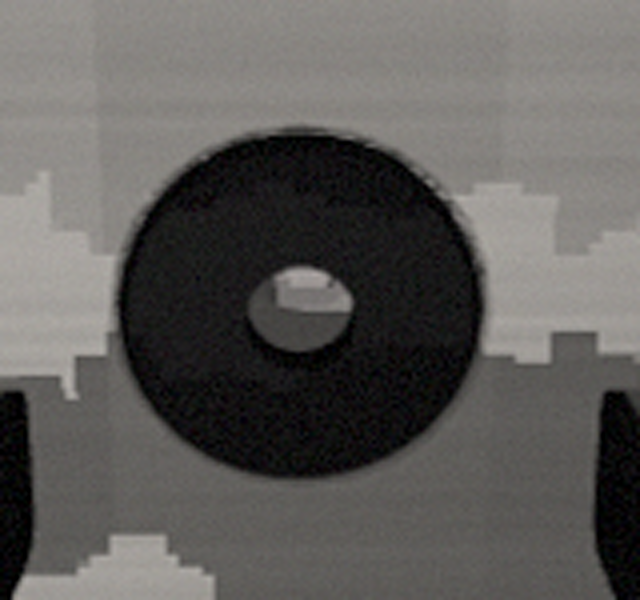

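The ring rests 3.8 mm proud with a 1.4° tilt, as expected on the catches. I'll close the fingers to about 24 mm so both tips press on its face, well clear of the hole and the plate.

Emit:
send_rows(
  motion=[
    [28,0.0014,0,-0.002,0,0,0],
    [28,0.0014,0,-0.002,0,0,0],
    [28,0.0014,0,-0.002,0,0,0],
    [28,0.0014,0.01,-0.002,0,0,0],
    [28,0.0014,0.02,-0.002,0,0,0],
    [28,0.0014,0.03,-0.002,0,0,0],
    [28,0.0014,0.038,-0.002,0,0,0],
    [28,0.0014,0.038,-0.002,0,0,0],
  ],
)

```text
clock: 12.63
position: [0.4991, 0.3622, 0.0847]
ee_rot: [0.501, -0.499, 0.5, -0.499]
ft_force: [-0.4, -0.6, -0.4]
grip_width: 0.28
```

```bash
python3 look.py w14;python3 - <<'E'
from h import *
print(get_obs()["ft_force"],delta((.502,.3643,.078),(1,0)))
E
```

```text
12.6333 [0.49906251 0.36222264 0.08468055] [ 0.5015 -0.4994  0.5003 -0.4988] [-0.   -0.02  0.01 -0.03  0.01  0.03 -0.  ] 0.28026595224357526
[-0.41309717 -0.25021287 -0.06323305] (array([-0.0019,  0.0079,  0.0025]), array([0.0009, 0.0005, 0.0028]))
```

View pics/w14.png

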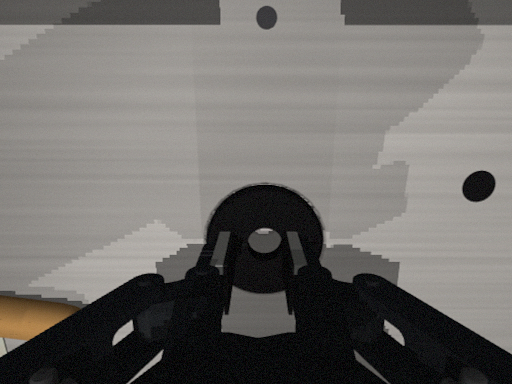

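Emit:
send_rows(
  motion=[
    [28,-0.0019,0,0.0025,0,0,0.002],
    [28,-0.0019,0,0.0025,0,0,0.002],
    [28,-0.0019,0.002,0.0025,0,0,0.002],
    [28,-0.0019,0.003,0.0025,0,0,0.002],
    [28,-0.0019,0.004,0.0025,0,0,0.002],
    [28,-0.0019,0.005,0.0025,0,0,0.002],
    [28,-0.0019,0.005,0.0025,0,0,0.002],
  ],
)

```text
clock: 13.27
position: [0.503, 0.3651, 0.0829]
ee_rot: [-0.499, 0.5, -0.5, 0.501]
ft_force: [-0.3, 0.2, 2.8]
grip_width: 0.279
```

Emit:
send_rows(
  motion=[
    [28,0,0.001,0,0,0,0],
    [28,0,0.0015,0,0,0,0],
    [28,0,0.002,0,0,0,0],
    [28,0,0.002,0,0,0,0],
  ],
)

```text
clock: 13.6
position: [0.5029, 0.3651, 0.0806]
ee_rot: [-0.499, 0.5, -0.5, 0.501]
ft_force: [0.5, 1.4, 2.0]
grip_width: 0.28
```

Emit:
send_rows(
  motion=[
    [28,0,0.001,0,0,0,0],
    [28,0,0.0015,0,0,0,0],
    [28,0,0.002,0,0,0,0],
    [28,0,0.002,0,0,0,0],
  ],
)

```text
clock: 13.93
position: [0.5029, 0.3651, 0.0798]
ee_rot: [-0.499, 0.5, -0.5, 0.501]
ft_force: [-3.7, -3.9, 14.2]
grip_width: 0.277
```

Emit:
send_rows(
  motion=[
    [28,0,0.0005,0,0,0,0],
    [28,0,0.001,0,0,0,0],
    [28,0,0.001,0,0,0,0],
    [28,0,0.001,0,0,0,0],
  ],
)

```text
clock: 14.27
position: [0.503, 0.3651, 0.0797]
ee_rot: [-0.499, 0.5, -0.5, 0.501]
ft_force: [-7.7, -4.8, 22.2]
grip_width: 0.275
```

Emit:
send_rows(
  motion=[
    [28,0,-0.01,0,0,0,0],
    [28,0,-0.03,0,0,0,0],
    [80,0,-0.05,0,0,0,0],
    [80,0,-0.05,0,0,0,0],
    [80,0,-0.05,0,0,0,0],
    [80,0,-0.05,0,0,0,0],
  ],
)

```text
clock: 14.77
position: [0.5022, 0.3647, 0.1267]
ee_rot: [-0.5, 0.5, -0.5, 0.5]
ft_force: [-0.2, -0.7, -0.3]
grip_width: 0.799
```

```bash
python3 look.py w15;python3 seat.py w15
```

```text
14.7667 [0.50220903 0.36468526 0.12670748] [-0.5     0.4999 -0.4998  0.5003] [ 0.    0.01 -0.    0.01 -0.   -0.    0.  ] 0.7990832268775334
ring (3683, array([-0.0033, -0.0038,  0.0799]), np.float64(0.00061))
plate (15592, array([-0.0002, -0.0007,  0.0801]), np.float64(0.00062))
```

View pics/w15z.png

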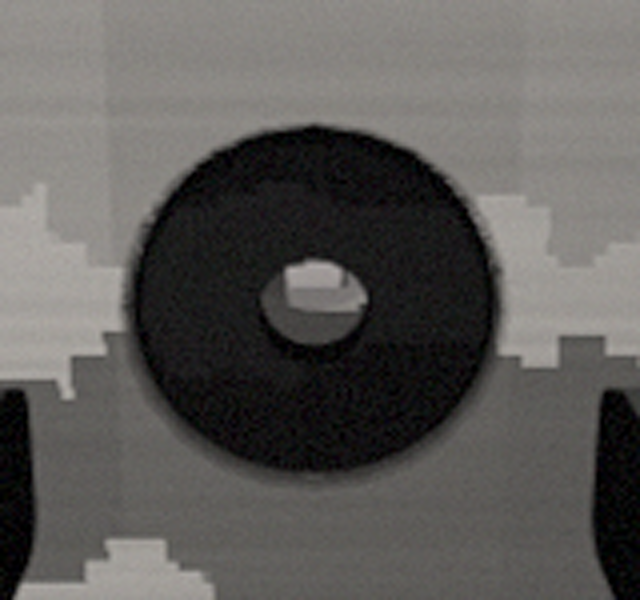

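The ring is flush (79.9 mm against 80.1 mm for the plate) and level. I'll check that the other objects are where they were, then hand in.

Run:
```python
from h import *
import pickle
a=pickle.load(open("d0.pkl","rb"))["top"]["pixels"].astype(int);b=camera("top")["pixels"].astype(int)
save("top1",b.astype(np.uint8))
d=(abs(a-b).max(-1)>50)
for n,(u0,v0,u1,v1) in dict(large=(270,175,302,207),med=(318,198,346,228),pencil=(350,170,366,230),wrench=(285,105,325,170),square=(355,85,400,145),tape=(370,235,396,268)).items(): print(n,d[v0:v1,u0:u1].sum())
print(get_obs()["ft_force"],hand_in())
```

```text
large 0
med 0
pencil 0
wrench 0
square 0
tape 0
the job is handed in; nothing more can be done
[-0.13853679 -0.99960754 -0.55685298] None
```

The smallest-hole ring is seated in the plate's opening, flush and level, and the job was handed in at about 15 s of the 54 s allowed.

**Grasp:** The first grip closed on the ring's upper bevel and the second sat too deep. The third, held by the upper part of the edge, was the one I used.

**Placing and pressing:** I set the ring in the opening and released it on the catches, where it sat 3.8 mm proud with a 1.4° tilt. I then pressed it straight down with both fingertips, up to about 22 N, until it stopped moving.

**Last checks:**
- **Height:** the upper face measured 79.9 mm against 80.1 mm for the plate.
- **Tilt:** about 0.3°.
- **Centring:** the ring was visually concentric with the opening; I made no separate measurement after pressing.
- **Other objects:** in the top view, the other two rings, pencil, wrench, square and tape measure showed no change.
- **Arm:** the gripper was open about 47 mm above the plate, and the force reading was about 1 N, which is just noise.

No final check failed or disagreed.

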